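# Stop the timer and hold the clip open over the next recipe card

### The job

We are done with the recipe that has the blue clip on it: turn its wind-up timer anticlockwise until it stops at zero, then squeeze the clip open, lift it off that card and bring it to the other recipe card. Hold it there wide open over the middle of the card's top edge, one jaw about a centimetre down each side and neither touching the card, so that I can slip the shopping list in. Finish like that, still holding the clip squeezed open, and leave the pepper mill, mug, pen and teaspoon where they are.

Things in the scene. Friction and masses are not known exactly. Their poses are not given: they have to be found in the camera images.
- timer: wind-up kitchen timer, dark base, white dial, 65 mm across, 52 mm high, standing firm. Origin: centre of its underside, z up. The dial (z 20 to 41 mm) carries a straight grip bar on top, 36 mm long, 8 mm thick, z 41 to 52 mm, centred on the vertical axis.
- timer_dial (a joint): angle of the dial (rad), growing anticlockwise seen from above; the zero stop is at 5.236. The grip bar lies along the timer's own x axis turned anticlockwise by this angle. Starts 0.5 to 1.3 short of the stop, turns with light friction (0.02 N m) and stays where it is left.
- stand_done: wooden card stand, 46 x 136 x 24 mm, with the finished recipe's card (orange heading) upright in its slot; the clip starts on this card. Immovable. Origin: centre of its underside; x at right angles to the card, y along it, z up. Card: 3 mm thick (x within 1.5 mm of 0), 127 mm wide along y, top edge 88 mm above the worktop.
- stand_next: the other stand, alike, with the next recipe's card (green heading), no clip on it. Same sizes and axes; does not move.
- stand_done_edge (a point): middle of the top edge of the card that carries the clip at the start, 88 mm above the worktop; axes as its stand
- stand_next_edge (a point): middle of the top edge of the next recipe's card, 88 mm above the worktop; axes as its stand
- clip: blue plastic peg-type food clip, 35 g, jaws down, handles up, on the card's top edge within 25 mm of its middle. Origin: on the pivot pin, at the start 16 mm above the card's edge; then x runs across the jaws (square to the card), y along the pin, z up. Pin and spring are 9 mm thick. This body is the lever on the -x side; opening tilts it.
- clip_lever (a joint): opening of the clip: angle of its second lever to the first (rad), about 0 shut on a card, 0.56 fully open. Squeezing the handles together along x opens it against a spring: 3 to 5 N to begin, 12 N to hold fully open (at 30 mm above the pivot, the best place to grip). Fully open the handles are parallel, 26 mm over their outsides.
- clip_jaw_a (a point): inner tip of the jaw on the clip's -x side, 30 mm below the pivot, 14 mm down the card at the start. Jaws are 56 mm wide along y; fully open, their tips are 19 mm apart.
- clip_jaw_b (a point): inner tip of the jaw on the clip's +x side, 30 mm below the pivot. The handles above the pivot are 26 mm wide along y with round ends and reach 40 mm above it (44 mm fully open); shut on the card they splay by 0.28 rad each, 49 mm over their tips.
- mill: wooden pepper mill, 58 mm across, 170 mm high, origin centre of underside; a bystander
- mug: striped mug, 84 mm across, 89 mm high, origin centre of underside; a bystander
- pen: white pen, 145 mm long, lying on the worktop; a bystander
- teaspoon: teaspoon with red handle, 140 mm long, lying on the worktop; a bystander

How it is judged:
By the outcome, as a careful person would: the job done as asked, in the order asked, and still so for the second after the job is handed in, while the arm keeps its last pose, push and grip.
It also fails if it takes over 50 s, if anything falls off the work surface, if the arm or the gripper's body presses on something with over 40 N, if the wrist force passes 120 N, or if a joint passes its speed limit or range.

### The arm

A 6-joint arm with a two-finger parallel gripper is mounted at the origin on a cart in front of the work surface, level with it; the furniture and walls round the work are solid. World frame = base frame: x ahead of the robot, y to its left, z up, the work surface at z = 0. Lengths are in m, angles in rad, forces in N, time in s.
With the tool pointing down it reaches from about 0.375 to 0.975 m from the base axis. Payload 3.8 kg.
Tool frame: the origin (TCP) lies midway between the tips of the shut fingers; the grasp point (between the pads) lies 19 mm behind it; z points along the fingers, y is the line along which they close (so a half turn about z gives the same grasp; the last joint's range is limited). The gripper opens to 88 mm and grips with 3 to 60 N. Pads are 18 mm wide; open, the fingers measure 123 mm over their backs; the gripper's body (75 mm by 187 mm) begins 45 mm behind the grasp point.
Start: joints at [-1.293, 0.264, 1.604, -0, 1.274, -0.037], TCP at [0.209, -0.642, 0.239] pointing down, gripper open.
Joint ranges: [-2.63, 2.63], [-0.94, 2.18], [0.31, 2.57], [-1.31, 4.45], [0, 2.66], [-2.55, 2.55]. Speed limits (rad/s): [2.57, 2.57, 3.14, 3.14, 3.14, 3.14].

### API

Orientations are given as a rotation vector (axis times angle).
In Python, from cell import manip, inverse_kinematics, cams, order gives the robot as it stands. Calls block until the motion is done:
- manip.move_pose(position, orientation): joint-space move of the TCP to a pose.
- manip.move_linear(position, rate=0.15, rot=None): straight line of the TCP; rot=None keeps the orientation; rate is the mean speed in m/s.
- manip.set_joints(angles): joint-space move.
- manip.set_gripper(opening, force=None): finger opening in m; force is the grip in N (None keeps the last); returns when the fingers have stopped.
- manip.dwell(seconds).
- inverse_kinematics(position, orientation): joint angles nearest the present ones, or None.
- manip.state(): the state.
- cams.capture(name): name is "side" or "top"; returns a dict with "image" (420x560x3 uint8, blue, green, red), "z_map" (420x560 float32, m along the optical axis (not along the pixel's ray), 0 where there is no reading), "intrinsics" (3x3 intrinsics, pixels), "k1" (the pictures are not rectified: a ray, as slopes to the right and down, at radius r is drawn at 1 + k1 r^2 times it, then the intrinsics apply), "position" and "orientation" of the camera in the world. Camera axes: x right, y down, z forward; pixel columns grow to the right and rows downward; lengths in m; the calibration is good to about 2 mm. A picture is of the moment at which its call begins.
A pose or a line that the arm cannot do raises manip.IKError and nothing moves.
- order.close_job(): hands the job in; it is judged then, once.
The state is a dict: "clock": time; "joint_pos": joint angles; "joint_velocities": joint speeds; "tau": joint torques, N m; "tool_pos": TCP position; "tcp_rot": TCP orientation; "contact_force": force on the tool from outside, world axes, zero at the start; "moment": the same for the moment, N m; "gripper_width": finger opening in m; "grasp_force": force on a finger pad.
Only numpy, scipy, OpenCV 4.12 (cv2) and the standard library are available. Lean on these libraries where they do the work, as an engineer would, in place of code of your own. Each camera call takes 0.05 s, during which the arm holds its last target. There are 200 camera calls.

## Working session

There is one attempt and no reset: what is moved stays moved. The work goes in short steps, each a Python script; the robot and the scene stay as the last script left them, time stands still between calls to the robot, and variables do not carry over. Pictures are saved under pics/ and viewed, at most 10 in all, crops included, and the job is handed in when it is done.

```bash
ls; mkdir -p pics; cat > h.py <<'E'
import numpy as np, cv2
from scipy.spatial.transform import Rotation as R
def undist(c,uv):
    K=np.array(c["intrinsics"]);d=np.array([c["k1"],0,0,0,0.])
    return cv2.undistortPoints(np.array(uv,float).reshape(-1,1,2),K,d).reshape(-1,2)
def rot(c):
    o=np.array(c["orientation"]);return o if o.shape==(3,3) else R.from_rotvec(o).as_matrix()
def rays(c,uv):
    p=undist(c,uv);return np.c_[p,np.ones(len(p))]@rot(c).T
def onplane(c,uv,z):
    r=rays(c,uv);o=np.array(c["position"]);return o+r*((z-o[2])/r[:,2])[:,None]
def cloud(c):
    h,w=c["z_map"].shape
    v,u=np.mgrid[:h,:w];r=rays(c,np.c_[u.ravel(),v.ravel()])
    return (np.array(c["position"])+r*c["z_map"].reshape(-1,1)).reshape(h,w,3)
def tri(c1,u1,c2,u2):
    a,b=rays(c1,[u1])[0],rays(c2,[u2])[0];o1,o2=np.array(c1["position"]),np.array(c2["position"])
    s=np.linalg.lstsq(np.c_[a,-b],o2-o1,rcond=None)[0]
    p,q=o1+a*s[0],o2+b*s[1];return (p+q)/2,np.linalg.norm(p-q)
E
python3 - <<'E'
from cell import manip,cams
import cv2,numpy as np,pickle
for n in("side","top"):
    c=cams.capture(n);cv2.imwrite(f"pics/{n}0.png",c["image"]);pickle.dump(c,open(n+"0.pkl","wb"))
    print(n,c["position"],c["orientation"],c["k1"],c["intrinsics"],(c["z_map"]>0).mean())
print(manip.state())
E
```

```text
pics
side [0.10893833 0.871026   0.6385289 ] [-0.53092711  2.50543167 -1.41240857] -0.025636258519586525 [[391.56851538   0.         277.14562009]
 [  0.         391.56851538 213.27687312]
 [  0.           0.           1.        ]] 0.9798469387755102
top [0.27859218 0.04148938 1.30133675] [-2.12958746  2.13421037 -0.17116201] -0.114282784035007 [[487.57104138   0.         283.41768914]
 [  0.         487.57104138 206.74868181]
 [  0.           0.           1.        ]] 0.9958545918367347
{'clock': 0.1, 'joint_pos': array([-1.29292605e+00,  2.64678602e-01,  1.60519624e+00,  1.84520274e-05,
        1.27366009e+00, -3.68846010e-02]), 'joint_velocities': array([-0.00134039, -0.00315312, -0.00239318, -0.00208383,  0.00031214,
        0.00017424]), 'tau': array([ 3.49559823e-04, -5.03619003e+01, -3.58073795e+01,  7.30969710e-02,
        2.33170995e-02, -6.32002934e-05]), 'tool_pos': array([ 0.20881543, -0.64124812,  0.23753419]), 'tcp_rot': array([-3.10086279e+00, -4.92066466e-01,  3.39013248e-04]), 'contact_force': array([0.48902327, 0.42225796, 0.71616327]), 'moment': array([ 0.04287276,  0.07742326, -0.02395061]), 'grasp_force': 0.0, 'gripper_width': 0.08803440208011205}
```

View pics/top0.png

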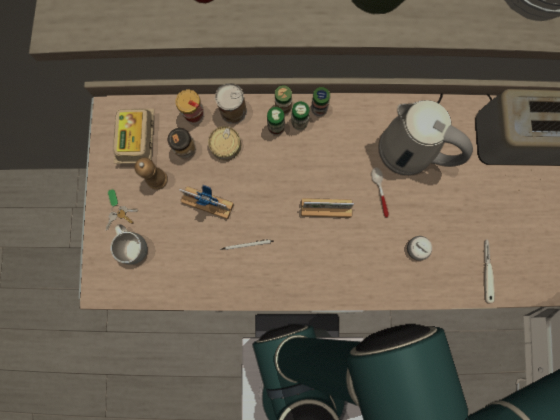

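View pics/side0.png

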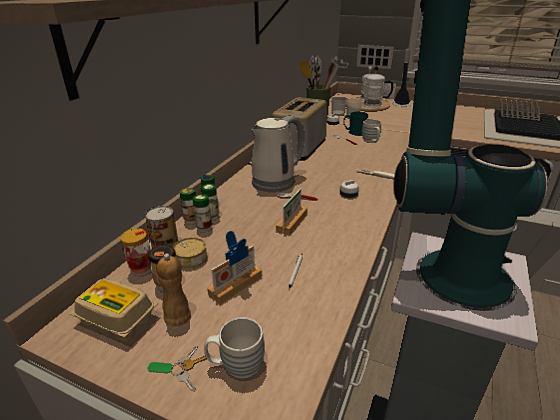

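The top view shows the timer at (420,248), the clip's stand at (207,203) and the other stand at (327,208). The mill is at (150,172), the mug at (128,248), the pen at (247,244) and the teaspoon at (381,193). The side view agrees: clip at (236,248), next card at (291,208), timer at (349,188).

```bash
python3 - <<'E'
import pickle,cv2,numpy as np
from h import *
t=pickle.load(open("top0.pkl","rb"));s=pickle.load(open("side0.pkl","rb"))
def cr(c,u,v,w,h,k):return cv2.resize(c["image"][v-h//2:v+h//2,u-w//2:u+w//2],(400,300),interpolation=cv2.INTER_CUBIC)
cv2.imwrite("pics/m1.png",np.vstack([np.hstack([cr(t,420,248,40,30,10),cr(t,207,203,80,60,5)]),np.hstack([cr(t,327,208,80,60,5),cr(s,236,265,80,60,5)])]))
P=cloud(t);Q=cloud(s)
for n,p,(u,v),w,h in(("timer",P,(420,248),14,14),("clip",P,(207,200),30,18),("next",P,(327,208),30,12),("timS",Q,(349,188),12,10),("clipS",Q,(236,265),30,40),("nextS",Q,(291,212),20,25),("mug",P,(128,248),18,18),("mill",P,(146,165),15,15),("shelf",P,(300,30),5,5),("kettle",P,(420,140),40,40)):
    a=p[v-h:v+h,u-w:u+w].reshape(-1,3);b=a[a[:,2]>a[:,2].max()-.012];print(n,"maxz %.3f"%a[:,2].max(),b.mean(0).round(4),len(b),"above15mm extents",a[a[:,2]>.012].min(0).round(3),a[a[:,2]>.012].max(0).round(3))
E
```

```text
timer maxz 1.301 [0.2786 0.0415 1.3013] 3 above15mm extents [ 0.279 -0.34   0.012] [0.413 0.041 1.301]
clip maxz 1.301 [0.2786 0.0415 1.3013] 8 above15mm extents [0.279 0.041 0.012] [0.551 0.326 1.301]
next maxz 1.301 [0.2786 0.0415 1.3013] 4 above15mm extents [ 0.279 -0.134  0.013] [0.517 0.041 1.301]
timS maxz 0.639 [0.1089 0.871  0.6385] 1 above15mm extents [ 0.109 -0.325  0.012] [0.411 0.871 0.639]
clipS maxz 0.639 [0.1089 0.871  0.6385] 27 above15mm extents [0.109 0.064 0.012] [0.699 0.871 0.639]
nextS maxz 0.639 [0.1089 0.871  0.6385] 4 above15mm extents [ 0.109 -0.245  0.012] [0.634 0.871 0.639]
mug maxz 1.301 [0.2786 0.0415 1.3013] 5 above15mm extents [0.279 0.041 0.012] [0.431 0.49  1.301]
mill maxz 0.175 [0.5724 0.3929 0.1692] 16 above15mm extents [0.549 0.369 0.031] [0.648 0.462 0.175]
shelf maxz 0.621 [0.6698 0.0203 0.618 ] 100 above15mm extents [0.661 0.013 0.616] [0.678 0.027 0.621]
kettle maxz 1.301 [0.2786 0.0415 1.3013] 31 above15mm extents [ 0.279 -0.396  0.012] [0.794 0.041 1.301]
```

View pics/m1.png

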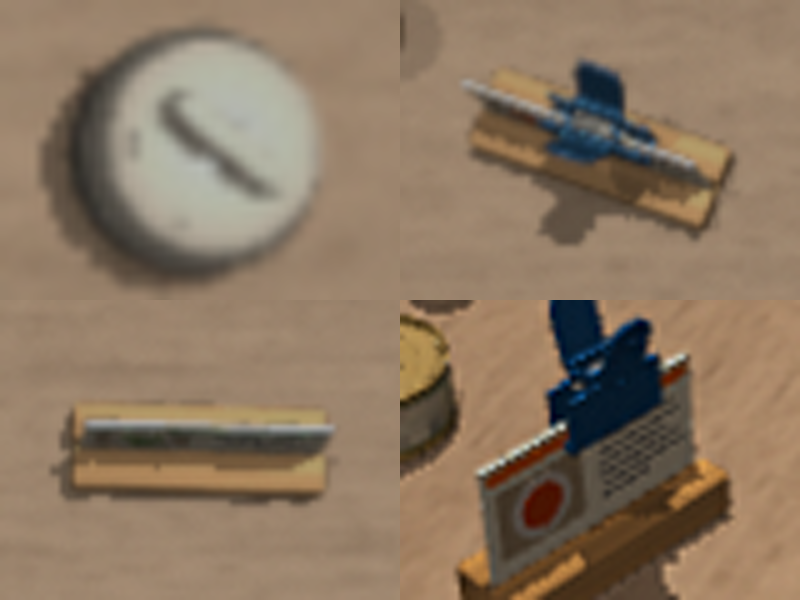

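Crops (timer at 10x, the others at 5x) show four things:
- The timer's grip bar runs from about (416.5,243) to (427.5,252.5).
- The clip's card edge in the top view runs from (179.6,189.8) to (227,207.4).
- The next card's edge runs from (304,203) to (353.4,204).
- The clip handles stick up square to the card.

Next I'll measure them with masks and both views.

```bash
cat > meas.py <<'E'
import pickle,cv2,numpy as np
from h import *
t=pickle.load(open("top0.pkl","rb"));s=pickle.load(open("side0.pkl","rb"))
def mask(c,box,lo,hi):
    u0,v0,u1,v1=box;m=np.zeros(c["image"].shape[:2],np.uint8)
    m[v0:v1,u0:u1]=cv2.inRange(cv2.cvtColor(c["image"],cv2.COLOR_BGR2HSV)[v0:v1,u0:u1],lo,hi);return m
np.set_printoptions(precision=4,suppress=True)
# cards: depth points near the top edge
for n,tb,sb in(("done",(170,178,245,225),(200,228,275,310)),("next",(295,192,360,224),(270,182,312,238))):
    for c,b in((t,tb),(s,sb)):
        P=cloud(c)[b[1]:b[3],b[0]:b[2]].reshape(-1,3);im=c["image"][b[1]:b[3],b[0]:b[2]].reshape(-1,3).astype(int)
        ok=(c["z_map"][b[1]:b[3],b[0]:b[2]].ravel()>0)&(im[:,0]-im[:,2]<25)
        hi=ok&(P[:,2]>.05)&(P[:,2]<.096)
        p=P[hi];xy=p[:,:2];m=xy.mean(0);d=np.linalg.svd(xy-m)[2][0];d*=np.sign(d[1]);pr=(xy-m)@d
        print(n,"card pts",len(p),"yaw of y-axis deg",np.degrees(np.arctan2(-d[0],d[1])),"ctr",m+d*(pr.min()+pr.max())/2,"len",np.ptp(pr),"zmax",np.percentile(p[:,2],[95,100]))
        st=ok&(P[:,2]>.017)&(P[:,2]<.031)
        r=cv2.minAreaRect(P[st][:,:2].astype(np.float32)*1000);print("   stand rect mm",r)
# triangulated card corners
for n,a,b in(("doneL",(179.3,189.6),(292.3,330)),):pass
P=cloud(t)[233:264,404:436].reshape(-1,3)
for lo,hi in((.03,.046),(.046,.06)):
    q=P[(P[:,2]>lo)&(P[:,2]<hi)];print("timer",lo,cv2.minEnclosingCircle(q[:,:2].astype(np.float32)*1000),len(q),q.mean(0),cv2.minAreaRect(q[:,:2].astype(np.float32)*1000) if len(q)>4 else "")
g=cv2.cvtColor(t["image"],cv2.COLOR_BGR2HSV)
m=mask(t,(404,233,436,264),(0,0,105),(180,75,255))
ct=max(cv2.findContours(m,0,2)[0],key=cv2.contourArea);w=onplane(t,ct.reshape(-1,2),.041)[:,:2].astype(np.float32)*1000
print("dial",cv2.minEnclosingCircle(w),cv2.fitEllipse(w))
for k,c,b in(("top",t,(180,175,240,220)),("side",s,(215,225,265,300))):
    m=mask(c,b,(100,100,20),(130,255,255));ct=max(cv2.findContours(m,0,2)[0],key=cv2.contourArea)
    q=cloud(c)[m>0];q=q[(q[:,2]>.06)&(q[:,2]<.16)];h=q[q[:,2]>.125];j=q[q[:,2]<.1]
    print("clip",k,len(q),"z",q[:,2].min(),q[:,2].max(),"all",q.mean(0),"handles",len(h),h.mean(0),"jaws",len(j),j.mean(0))
E
python3 meas.py
```

```text
done card pts 121 yaw of y-axis deg -19.509962280556756 ctr [0.507  0.2555] len 0.12802346716484347 zmax [0.0931 0.0959]
   stand rect mm ((507.6224365234375, 255.77520751953125), (138.224365234375, 46.22266387939453), 70.21163177490234)
done card pts 473 yaw of y-axis deg -20.044296488526108 ctr [0.503 0.256] len 0.1288492556678607 zmax [0.0863 0.0957]
   stand rect mm ((603.8050537109375, 212.45968627929688), (136.77914428710938, 273.8651428222656), 65.66348266601562)
next card pts 185 yaw of y-axis deg -1.6683019607436713 ctr [ 0.4916 -0.065 ] len 0.1260312760190122 zmax [0.0912 0.0949]
   stand rect mm ((492.68170166015625, -65.7091064453125), (136.50733947753906, 46.99223327636719), 88.28101348876953)
next card pts 217 yaw of y-axis deg -1.7258087527656867 ctr [ 0.488  -0.0652] len 0.13178138086775326 zmax [0.0867 0.0878]
   stand rect mm ((526.81640625, -131.65235900878906), (104.75928497314453, 295.8583984375), 29.091421127319336)
timer 0.03 ((382.09625244140625, -308.2573547363281), 30.579334259033203) 350 [ 0.3815 -0.3072  0.0389] ((382.0901184082031, -309.56427001953125), (59.985618591308594, 56.65818405151367), 20.969133377075195)
timer 0.046 ((383.8569641113281, -308.61700439453125), 20.831300735473633) 53 [ 0.3824 -0.31    0.0517] ((384.9352722167969, -312.5352478027344), (37.8394660949707, 29.71991729736328), 32.846046447753906)
dial ((383.9878845214844, -303.91082763671875), 39.461997985839844) ((384.50897216796875, -309.3800048828125), (59.1249885559082, 72.0887451171875), 135.9690704345703)
clip top 157 z 0.08141299078967434 0.14433421801772695 all [0.5039 0.2423 0.1156] handles 38 [0.5045 0.243  0.1349] jaws 15 [0.4993 0.235  0.0894]
clip side 450 z 0.0734962919917127 0.14309726776316417 all [0.5011 0.2499 0.1075] handles 99 [0.5041 0.2462 0.1333] jaws 174 [0.4972 0.2528 0.0881]
```

```bash
cat >> meas.py <<'E'
print("=====")
y=np.radians(-19.8);Rz=np.array([[np.cos(y),np.sin(y)],[-np.sin(y),np.cos(y)]]);C=np.array([.5065,.2557])
for k,c,b in(("top",t,(180,175,240,220)),("side",s,(215,225,265,300))):
    m=mask(c,b,(100,100,20),(130,255,255));q=cloud(c)[m>0];q=q[(q[:,2]>.06)&(q[:,2]<.16)]
    l=(q[:,:2]-C)@Rz.T*1000
    for a,bb in((.06,.1),(.1,.12),(.122,.15)):
        e=l[(q[:,2]>a)&(q[:,2]<bb)];print(k,a,len(e),"x",np.percentile(e[:,0],[2,98]),"y",np.percentile(e[:,1],[0,3,97,100]))
a=onplane(t,[(404+16,233+9.5),(404+27,233+19)],.046);print("streak",a[:,:2]*1000)
e=onplane(t,[(400+16.5-.5,233+9.5),(400+27.5-.5,233+19)],.046)[:,:2]*1000;print("streak2",e,np.degrees(np.arctan2(*(e[0]-e[1])[::-1])))
# dark streak pixels on dial
g=cv2.cvtColor(t["image"],cv2.COLOR_BGR2GRAY);print(g[238:258,410:432])
P=cloud(t)[236:262,407:434].reshape(-1,3)
q=P[(P[:,2]>.049)&(P[:,2]<.056)];m=q[:,:2].mean(0);d=np.linalg.svd(q[:,:2]-m);print(len(q),m,"bar yaw",np.degrees(np.arctan2(d[2][0][1],d[2][0][0])),d[1]);print(((cloud(t)[238:258,410:432,2])*1000).astype(int))
E
python3 meas.py|sed -n '/=====/,$p'
```

```text
=====
top 0.06 15 x [-7.1151  6.7391] y [-39.3912 -37.6686  11.9322  12.1352]
top 0.1 92 x [-13.1188  15.5117] y [-37.83   -31.3625   4.1063  10.8973]
top 0.122 47 x [-22.0275  21.9271] y [-23.7703 -22.0998  -3.2655  -2.5969]
side 0.06 174 x [-11.4307   4.9184] y [-36.2882 -35.6578  15.9724  17.1615]
side 0.1 149 x [-19.4846  14.4746] y [-35.5831 -24.7739  11.0395  15.8084]
side 0.122 114 x [-25.9238  21.3509] y [-21.6596 -20.8934   0.5721   1.8391]
streak [[ 394.0613 -305.9722]
 [ 369.1173 -333.9716]]
streak2 [[ 394.1353 -295.4071]
 [ 369.2091 -323.3902]] 48.30670246268504
[[129 118  85  84  96 118 140 163 170 173 174 175 175 171 169 159 142 135
  135 134 135 136]
 [100  76  81 100 131 161 169 173 175 177 178 178 179 178 176 175 169 154
  132 130 133 132]
 [ 69  75  99 134 162 170 173 176 178 179 180 179 181 181 179 179 176 172
  155 140 134 132]
 [ 71  89 123 159 170 175 174 170 175 178 180 181 181 180 180 181 180 177
  173 160 143 135]
 [ 76 103 144 166 173 172 154 131 149 171 179 180 181 181 181 181 180 179
  177 172 157 142]
 [ 85 117 159 170 173 158 116 123 166 179 180 179 180 
[... 3005 characters left out ...]
 37   27]
 [  29   33   39   41   43   39   40   41   41   39   46   39   39   45
    40   45   46   37   40   40   43    0]
 [  23   32   38   34   39   38   41   39   42   39   40   41   40   40
    44   43   41   40   39   36   36    2]
 [  25   24   30   34   39   43   41   40   36   44   35   37   37   43
    46   42   42   36   38   37   23    0]
 [  19   25   28   31   35   37   36   44   38   39   42   42   43   40
    41   38   37   38   35   28    6    0]
 [   7   21   24   28   33   38   37   38   40   39   41   38   40   38
    39   39   33   36 1301    3    0    2]
 [   0    7   22   30   27   28   35   35   37   44   33   41   35   34
    38   39   36   28   -1    4    1    1]]
```

```bash
cat >> h.py <<'E'
def ori(deg):
    "tool down, closing axis y at yaw deg"
    p=np.radians(deg);y=np.array([np.cos(p),np.sin(p),0]);z=np.array([0,0,-1.]);return R.from_matrix(np.c_[np.cross(y,z),y,z]).as_rotvec()
E
python3 - <<'E'
from cell import manip,inverse_kinematics
from h import *
np.set_printoptions(precision=3,suppress=True)
s=manip.state();print(R.from_rotvec(s["tcp_rot"]).as_matrix())
for p,a in(([.3822,-.3095,.045],(-43,0,45,137,180,225)),([.505,.245,.115],(-20,160)),([.491,-.065,.118],(-2,178))):
    for d in a:print(p,d,inverse_kinematics(p,ori(d)))
E
```

```text
[[ 0.951  0.31  -0.001]
 [ 0.31  -0.951  0.002]
 [ 0.    -0.002 -1.   ]]
[0.3822, -0.3095, 0.045] -43 [-0.731  0.13   2.161 -0.     0.851  0.019]
[0.3822, -0.3095, 0.045] 0 [-0.731  0.13   2.161 -0.     0.851 -0.731]
[0.3822, -0.3095, 0.045] 45 [-0.731  0.13   2.161 -0.     0.851 -1.517]
[0.3822, -0.3095, 0.045] 137 None
[0.3822, -0.3095, 0.045] 180 [-0.731  0.13   2.161  0.     0.851  2.41 ]
[0.3822, -0.3095, 0.045] 225 [-0.731  0.13   2.161 -0.     0.851  1.625]
[0.505, 0.245, 0.115] -20 [ 0.407  0.16   1.97  -0.     1.011  0.756]
[0.505, 0.245, 0.115] 160 [ 0.407  0.16   1.97  -0.     1.011 -2.385]
[0.491, -0.065, 0.118] -2 [-0.182  0.035  2.103  0.     1.004 -0.147]
[0.491, -0.065, 0.118] 178 None
```

```bash
python3 - <<'E'
from cell import manip
from h import *
np.set_printoptions(precision=3,suppress=True)
def st(l):
    s=manip.state();print(l,round(s["clock"],2),s["tool_pos"],s["contact_force"],s["moment"],round(s["gripper_width"],4),round(s["grasp_force"],1),round(s["joint_pos"][5],3));return s
p=np.array([.3822,-.3095,.13])
manip.move_pose(p,ori(-43));st("above")
manip.set_gripper(.05)
p[2]=.0455;manip.move_linear(p,rate=.1);st("down")
manip.set_gripper(.0,15);st("grip");
m0=manip.state()["moment"][2]
for a in range(8,96,8):
    manip.move_linear(p,rot=ori(-43+a));s=st(a)
    if abs(s["moment"][2]-m0)>.2:break
E
```

```text
above 1.55 [ 0.383 -0.311  0.131] [-0.712 -0.12  -0.161] [-0.033  0.008 -0.021] 0.0878 0.0 0.019
down 3.25 [ 0.383 -0.31   0.046] [0.98  0.053 0.113] [-0.013 -0.044 -0.04 ] 0.0501 0.0 0.019
grip 3.95 [ 0.383 -0.31   0.046] [ 1.236 -1.053 -1.754] [-0.244 -0.198  0.051] 0.0087 14.8 0.019
8 4.24 [ 0.382 -0.31   0.046] [ 1.384 -1.578 -0.421] [-0.287 -0.192  0.016] 0.0091 14.9 -0.118
16 4.53 [ 0.382 -0.31   0.046] [ 1.898 -1.926 -1.363] [-0.405 -0.215  0.026] 0.0088 14.9 -0.256
24 4.83 [ 0.382 -0.31   0.046] [ 1.186 -2.626 -0.428] [-0.434 -0.228 -0.001] 0.0087 14.9 -0.395
32 5.12 [ 0.382 -0.31   0.046] [ 0.212 -3.338 -0.811] [-0.517 -0.269  0.011] 0.0089 14.9 -0.534
40 5.41 [ 0.382 -0.31   0.046] [ 0.324 -2.759 -0.328] [-0.565 -0.113  0.002] 0.0086 14.9 -0.674
48 5.7 [ 0.382 -0.31   0.046] [-0.693 -3.473  1.672] [-0.619 -0.052 -0.   ] 0.0088 15.0 -0.813
56 5.99 [ 0.382 -0.309  0.046] [-0.256 -2.169  2.63 ] [-0.4   -0.    -0.291] 0.0094 16.0 -0.952
```

```bash
python3 - <<'E'
from cell import manip,cams
from h import *
import pickle
np.set_printoptions(precision=3,suppress=True)
def st(l):
    s=manip.state();print(l,round(s["clock"],2),s["tool_pos"],s["contact_force"],s["moment"],round(s["gripper_width"],4),round(s["grasp_force"],1),round(s["joint_pos"][5],3));return s
p=np.array([.3822,-.3095,.0455])
manip.move_linear(p,rot=ori(-43+60));st("60")
manip.dwell(.2);st("hold")
manip.set_gripper(.05);st("open")
p[2]=.2;manip.move_linear(p,rate=.25);st("up")
# to above the clip, high
y=np.radians(-19.8);c=np.array([.5065,.2557])+np.array([[np.cos(y),-np.sin(y)],[np.sin(y),np.cos(y)]])@[-.0005,-.011];print("clip",c)
manip.set_gripper(.088)
manip.move_pose([*c,.27],ori(-19.8));st("above clip")
c=cams.capture("top");cv2.imwrite("pics/t1.png",cv2.resize(c["image"][228:268,393:447],(540,400),interpolation=cv2.INTER_CUBIC))
P=cloud(c)[236:262,407:434].reshape(-1,3)
q=P[(P[:,2]>.049)&(P[:,2]<.056)];m=q[:,:2].mean(0);d=np.linalg.svd(q[:,:2]-m);print(len(q),m,"bar yaw",np.degrees(np.arctan2(d[2][0][1],d[2][0][0])),d[1])
E
```

```text
60 6.24 [ 0.382 -0.309  0.046] [-0.113 -1.695  3.251] [-0.213 -0.046 -0.42 ] 0.0102 17.0 -1.023
hold 6.44 [ 0.382 -0.309  0.046] [ 0.122 -0.258  3.539] [-0.051 -0.061 -0.373] 0.0101 17.1 -1.026
open 7.17 [ 0.382 -0.309  0.045] [ 0.694 -0.331 -0.01 ] [-0.04  -0.108 -0.014] 0.0497 0.0 -1.028
up 7.93 [ 0.382 -0.309  0.199] [-0.01   0.391  0.359] [-0.057 -0.085 -0.03 ] 0.05 0.0 -1.028
clip [0.502 0.246]
above clip 10.7 [0.502 0.245 0.27 ] [ 0.48  -0.614 -0.567] [ 0.031 -0.093 -0.017] 0.0881 0.0 0.755
30 [ 0.382 -0.308] bar yaw 95.71334637513048 [0.052 0.015]
```

View pics/t1.png

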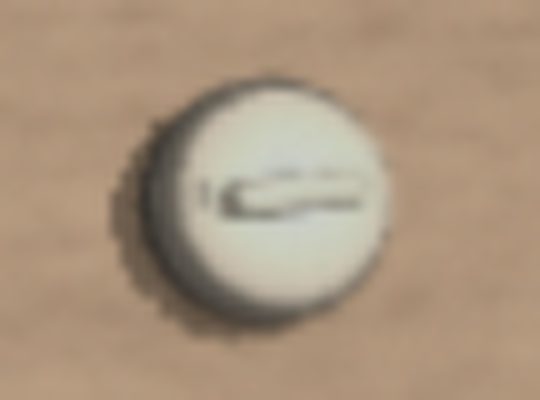

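The bar now runs level at (425,248) and its end points at the mark on the base. That is about 50° of turn, ending at a firm stop, so the timer is at zero. Next, the clip.

```bash
python3 - <<'E'
from cell import manip,cams
from h import *
import pickle
np.set_printoptions(precision=4,suppress=True)
def st(l):
    s=manip.state();print(l,round(s["clock"],2),s["tool_pos"],s["contact_force"],s["moment"],round(s["gripper_width"],4),round(s["grasp_force"],1));return s
c=np.array([.5023,.2455])
manip.move_linear([*c,.115],rate=.15);st("down")
manip.set_gripper(.045,22);st("45")
manip.set_gripper(.035);st("35")
manip.set_gripper(.0);manip.dwell(.3);st("closed")
for n in("side","top"):
    k=cams.capture(n);pickle.dump(k,open(n+"1.pkl","wb"));cv2.imwrite(f"pics/{n}1.png",cv2.resize(k["image"][205:310,180:320] if n=="side" else k["image"][170:240,150:265],(800,600) if n=="side" else (800,487),interpolation=cv2.INTER_CUBIC))
E
```

```text
down 11.93 [0.5032 0.2459 0.1161] [-0.7936 -0.5665 -0.4472] [ 0.0047 -0.023  -0.0148] 0.0882 0.0
45 12.7 [0.5023 0.2454 0.1149] [ 0.1974  0.2033 -1.0115] [-0.0585 -0.0666  0.0055] 0.0447 3.2
35 13.06 [0.5022 0.2455 0.1149] [-1.1003 -0.4519 -0.1836] [-0.0412 -0.0626 -0.054 ] 0.035 7.0
closed 13.66 [0.5023 0.2455 0.115 ] [-0.04    1.4564 -0.3793] [-0.0281 -0.049   0.0114] 0.0257 21.9
```

View pics/side1.png

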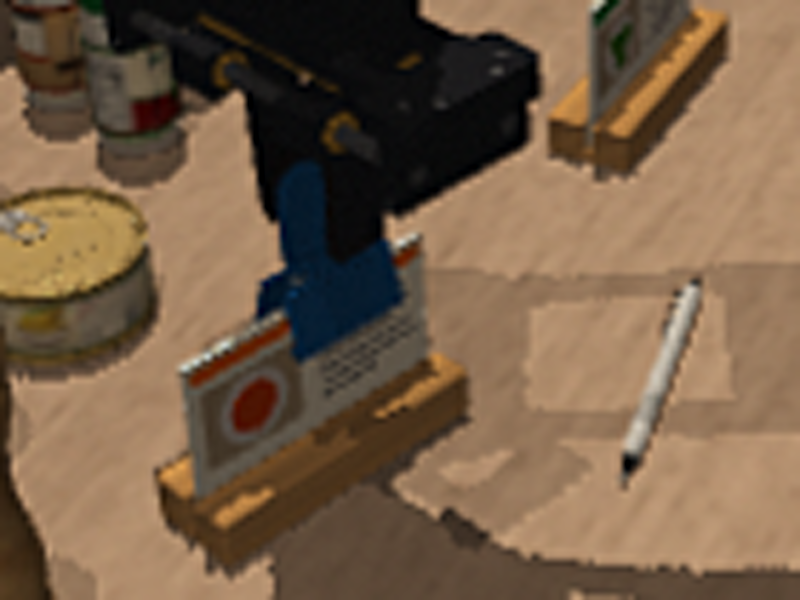

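The handles are parallel between the fingers at 25.7 mm, which is fully open. The jaw at (340,300) in the crop stands clear of the card. Lift and carry.

```bash
cat > clipm.py <<'E'
from h import *
import pickle
def report(tag,yaw,C):
    y=np.radians(yaw);Rz=np.array([[np.cos(y),np.sin(y)],[-np.sin(y),np.cos(y)]])
    for n in("side","top"):
        c=pickle.load(open(f"{n}{tag}.pkl","rb"));m=cv2.inRange(cv2.cvtColor(c["image"],cv2.COLOR_BGR2HSV),(100,100,20),(130,255,255))
        P=cloud(c);q=P[m>0];q=q[(q[:,2]>.05)&(q[:,2]<.25)];l=np.c_[(q[:,:2]-C)@Rz.T,q[:,2]]*1000
        l=l[(abs(l[:,0])<45)&(abs(l[:,1])<60)];z0=np.percentile(l[:,2],1)
        j=l[l[:,2]<z0+28];print(n,"clip pts",len(l),"z",np.percentile(l[:,2],[1,99]),"jaw x",np.percentile(j[:,0],[2,98]),"jaw y",np.percentile(j[:,1],[2,98]),j[:,1].mean())
        im=c["image"].astype(int);q=P[(im[...,0]-im[...,2]<25)&(P[...,2]>.05)&(P[...,2]<.092)];l=np.c_[(q[:,:2]-C)@Rz.T,q[:,2]]*1000
        l=l[(abs(l[:,0])<12)&(abs(l[:,1])<75)];print("   card x",l[:,0].mean(),"y",np.percentile(l[:,1],[1,99]),"z",np.percentile(l[:,2],99))
E
python3 - <<'E'
from cell import manip,cams
from clipm import *
np.set_printoptions(precision=4,suppress=True)
def st(l):
    s=manip.state();print(l,round(s["clock"],2),s["tool_pos"],s["contact_force"],round(s["gripper_width"],4),round(s["grasp_force"],1));return s
report(1,-19.8,[.5065,.2557])
manip.move_linear([.5023,.2455,.2],rate=.08);st("lift")
manip.move_linear([.491,-.065,.2],rate=.15,rot=ori(-1.7));st("over")
manip.move_linear([.491,-.065,.150],rate=.1);manip.dwell(.2);st("hover")
for n in("side","top"):
    k=cams.capture(n);pickle.dump(k,open(n+"2.pkl","wb"))
    cv2.imwrite(f"pics/{n}2.png",cv2.resize(k["image"][150:255,230:370] if n=="side" else k["image"][170:240,280:395],(800,600) if n=="side" else (800,487),interpolation=cv2.INTER_CUBIC))
report(2,-1.7,[.491,-.065])
E
```

```text
side clip pts 428 z [ 73.323  140.7438] jaw x [-18.0127   8.2606] jaw y [-35.8461  15.733 ] -6.8648640666395595
   card x -2.945088247762563 y [-63.0873  62.6501] z 88.26282118803063Traceback (most recent call last):
  File "<stdin>", line 6, in <module>
  File "clipm.py", line 8, in report
    l=l[(abs(l[:,0])<45)&(abs(l[:,1])<60)];z0=np.percentile(l[:,2],1)
                                              ~~~~~~~~~~~~~^^^^^^^^^^
    return _quantile_unchecked(
        a, q, axis, out, overwrite_input, method, keepdims, weights)
    return _ureduce(a,
                    func=_quantile_ureduce_func,
    ...<5 lines>...
                    overwrite_input=overwrite_input,
                    method=method)
    r = func(a, **kwargs)
    result = _quantile(arr,
                       quantiles=q,
    ...<2 lines>...
                       out=out,
                       weights=wgt)
    slices_having_nans = np.isnan(arr[-1, ...])
                                  ~~~^^^^^^^^^
IndexError: index -1 is out of bounds for axis 0 with size 0
```

```bash
sed -i 's/;z0=np/\n        if len(l)<20: print(n,"hidden");continue\n        z0=np/' clipm.py
python3 - <<'E'
from cell import manip,cams
from clipm import *
np.set_printoptions(precision=4,suppress=True)
def st(l):
    s=manip.state();print(l,round(s["clock"],2),s["tool_pos"],s["contact_force"],round(s["gripper_width"],4),round(s["grasp_force"],1));return s
manip.move_linear([.5023,.2455,.2],rate=.08);st("lift")
manip.move_linear([.491,-.065,.2],rate=.15,rot=ori(-1.7));st("over")
manip.move_linear([.491,-.065,.150],rate=.1);manip.dwell(.2);st("hover")
for n in("side","top"):
    k=cams.capture(n);pickle.dump(k,open(n+"2.pkl","wb"))
    cv2.imwrite(f"pics/{n}2.png",cv2.resize(k["image"][150:255,230:370] if n=="side" else k["image"][170:240,280:395],(800,600) if n=="side" else (800,487),interpolation=cv2.INTER_CUBIC))
report(2,-1.7,[.491,-.065])
E
```

```text
lift 14.97 [0.5018 0.2453 0.1992] [-0.1975  0.6354 -0.7574] 0.0258 21.9
over 17.2 [ 0.491  -0.0646  0.1999] [ 0.0302 -0.1481  0.1209] 0.0254 21.9
hover 18.05 [ 0.4917 -0.0651  0.1509] [-0.6886 -0.6169 -0.2339] 0.0255 21.9
side clip pts 224 z [110.0704 175.9868] jaw x [-16.6755  11.6772] jaw y [-20.2305  28.6325] 9.150803076702967
   card x -2.90513333240432 y [-64.3979  63.9082] z 87.10983470118916
top hidden
```

View pics/side2.png

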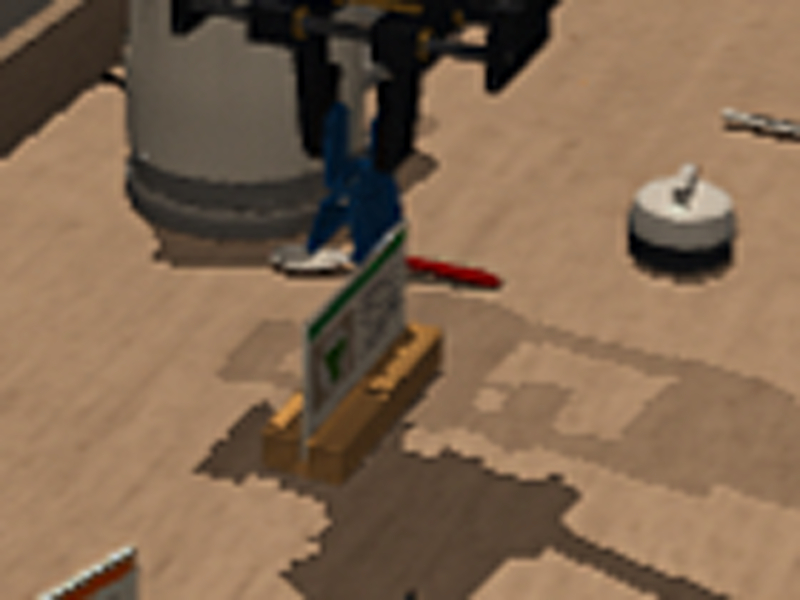

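The clip hangs wide open above the next card: jaw bottom edge from about (355,262) to (402,222) in the crop, card edge from (305,325) to (405,225). It looks a little off towards +y, so I'll check the jaw extents by ray casting before lowering.

```bash
python3 - <<'E'
from clipm import *
np.set_printoptions(precision=1,suppress=True)
def loc(q,C,yaw):
    y=np.radians(yaw);Rz=np.array([[np.cos(y),np.sin(y)],[-np.sin(y),np.cos(y)]]);return np.c_[(q[:,:2]-C)@Rz.T,q[:,2]]*1000
for tag,C,yaw,z0 in((1,[.5065,.2557],-19.8,73),(2,[.491,-.065],-1.7,109)):
    c=pickle.load(open(f"side{tag}.pkl","rb"));m=cv2.inRange(cv2.cvtColor(c["image"],cv2.COLOR_BGR2HSV),(100,80,10),(130,255,255))
    P=cloud(c);q=loc(P[m>0],C,yaw);q=q[(abs(q[:,0])<45)&(abs(q[:,1])<60)&(q[:,2]>50)]
    for a in range(z0-3,z0+66,6):
        e=q[(q[:,2]>=a)&(q[:,2]<a+6)]
        for nm,f in(("-x",e[e[:,0]<0]),("+x",e[e[:,0]>0])):
            if len(f)>2:print(tag,a,nm,len(f),"y",np.sort(f[:,1])[[0,1,-2,-1]],"x",np.median(f[:,0]))
c=pickle.load(open("side2.pkl","rb"));k=5.714
f=lambda u,v:(230+u/k-.5,150+v/k-.5)
print(loc(onplane(c,[f(355,262),f(402,222)],.110),[.491,-.065],-1.7),loc(onplane(c,[f(308,322),f(405,226)],.088),[.491,-.065],-1.7))
E
```

```text
1 70 -x 30 y [-35.8 -33.1  15.1  16.6] x -16.51483156482955
1 76 -x 46 y [-35.8 -35.1  15.   15.4] x -15.433410414092481
1 82 -x 51 y [-36.9 -35.6  15.3  16.3] x -13.772689544708413
1 82 +x 12 y [-1.5  1.3 15.5 15.6] x 7.810363769309907
1 88 -x 48 y [-37.  -37.   16.5  17.1] x -12.096595949636171
1 88 +x 9 y [ 2.8  3.3 14.4 16.4] x 5.2128638597016295
1 94 -x 41 y [-37.4 -36.7  15.7  15.9] x -10.530279567960493
1 94 +x 9 y [ 3.9  6.4 14.3 15.6] x 4.094360519520713
1 100 -x 22 y [-21.7 -20.    6.2  11.8] x -10.738135305364054
1 100 +x 11 y [-13.1 -11.4   3.5   3.9] x 3.5038168521414224
1 106 -x 15 y [-9.3 -6.   3.   4. ] x -12.73890133880431
1 106 +x 21 y [-13.6 -11.3   2.4   2.6] x 8.12761495427176
1 112 -x 7 y [-10.9  -3.1   0.3   0.4] x -15.599513055527373
1 112 +x 14 y [-13.9 -13.2   0.1   0.8] x 7.7885133682948515
1 118 -x 14 y [-19.4 -17.9   1.    1.1] x -27.731941435520284
1 118 +x 18 y [-21.4 -20.9   0.1   1.4] x 8.352867846050437
1 124 -x 3 y [-0.7  0.5  0.5  0.7] x -15.329488714752475
1 124 +x 19 y [-20.  -17.9  -0.9  -0.3] x 7.856437978525889
1 130 -x 6 y [-1.9 -1.4  0.6  1.
[... 796 characters left out ...]
x 15 y [-10.1  -8.7  14.4  17.8] x 4.65257491218242
2 142 -x 8 y [ 2.9  4.9 12.8 14.1] x -9.276987734873547
2 142 +x 14 y [-11.9 -11.2  13.5  13.6] x 8.666824587143601
2 148 -x 6 y [ 8.9  8.9 13.2 14. ] x -13.10372701720606
2 148 +x 8 y [-5.4 -4.9  9.3 12.6] x 9.039478035573609
2 154 -x 3 y [ 9.  10.7 10.7 10.9] x -13.481757341743133
2 154 +x 11 y [-7.6 -5.1 12.3 13.3] x 9.459928377711957
2 160 -x 3 y [ 9.1 10.5 10.5 11. ] x -13.444791461781339
2 160 +x 9 y [-4.9 -2.2 11.8 12.6] x 9.279374482176966
2 166 +x 11 y [-7.4 -4.3 12.4 15.7] x 9.482763029985424
2 172 +x 8 y [-0.9  1.5  9.  10.3] x 10.59552343485192
[[-13.6  31.6 110. ]
 [-17.9 -17.7 110. ]] [[ -1.6  60.8  88. ]
 [ -4.8 -53.3  88. ]]
```

```bash
python3 - <<'E'
from cell import manip,cams
from clipm import *
np.set_printoptions(precision=4,suppress=True)
def st(l):
    s=manip.state();print(l,round(s["clock"],2),s["tool_pos"],s["contact_force"],s["moment"],round(s["gripper_width"],4),round(s["grasp_force"],1));return s
st("hover")
manip.move_linear([.491,-.065,.1172],rate=.05);manip.dwell(.4);st("final")
k=cams.capture("side");pickle.dump(k,open("side3.pkl","wb"));pickle.dump(cams.capture("top"),open("top3.pkl","wb"))
a=cv2.resize(k["image"][165:225,265:325],(600,600),interpolation=cv2.INTER_CUBIC);cv2.imwrite("pics/side3.png",a)
report(3,-1.7,[.491,-.065])
E
```

```text
hover 18.15 [ 0.4915 -0.0651  0.1507] [-0.5223  0.8673  0.3583] [ 0.0077 -0.0874 -0.001 ] 0.0254 21.9
final 19.36 [ 0.4911 -0.065   0.1174] [-0.5461 -0.3974 -0.5432] [-0.038  -0.0494  0.0081] 0.0259 21.9
side clip pts 210 z [ 76.3487 141.8828] jaw x [-16.8768  11.3671] jaw y [-22.0538  28.6943] 8.175741912048553
   card x -2.4725661160619294 y [-62.9367  64.6702] z 87.4463563919786
top hidden
```

View pics/side3.png

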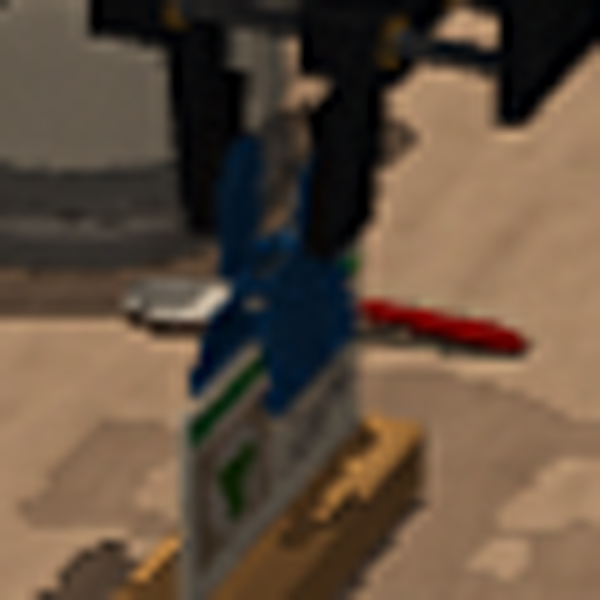

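The jaws straddle the card: the near jaw's lower tip is at (275,415) in the crop and the far jaw is behind the card at (200,385). The tips are about 1 cm below the edge with daylight on both sides, there is no contact force, and the spoon hasn't moved. Handing it in.

```bash
python3 -c "
from cell import order
print(order.close_job())"
```

```text
the job is handed in; nothing more can be done
None
```

The job is handed in: the timer is turned anticlockwise to its zero stop, and the clip is off the finished card and held wide open over the middle of the other card's top edge. By my measurements the jaws are about 1 cm down each side without touching it; the mill, mug, pen and teaspoon were never touched.

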